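# Hold a heat sink square in the marking-out jig

### The job

Take the long finned heat sink from the bench and stand it on its foot in the marking-out jig, fully home in the corner: fins flush along the fence and its end against the stop block. Then press it firmly down onto the bed and into the fence at once with one diagonal push, about 10 N each way, and finish while still holding it pressed like that, ready for marking. Do not disturb the short heat sink or the other loose things on the bench.

Things in the scene. Friction and masses are not known exactly. Their poses are not given: they have to be found in the camera images.
- heatsink: The long aluminium angle heat sink, L-shaped in section, 110 mm long (y), 0.14 to 0.28 kg, standing on its foot. Origin: centre of the foot's underside, z up. Foot: x -30 to +30 mm, 8 mm thick. Upright along the foot's back edge: x +18 (smooth front face) to +30 mm (fin tips, the back), top at z = 45 mm; it can be gripped across its 12 mm from above.
- heel_stop (a point): Bottom back edge of the long heat sink (foot underside, fin-tip plane), at its +y end, the end that goes against the stop. Axes as the heat sink's.
- heel_free (a point): Bottom back edge of the long heat sink at its other (-y) end. Axes as the heat sink's.
- angle (a point): Inside angle of the long heat sink, middle of its length: where the foot's upper face (8 mm above the underside) meets the front face of the upright. Closed fingertips fit in here and can push down and back at once. Axes as the heat sink's.
- corner (a point): Inner corner of the jig where the fence's face, the stop's face and the bed's upper face meet, 12 mm above the bench. Its axes are the jig's: +x points into the fence, +y into the stop, z up. A heat sink fully home has heel_stop here and its axes parallel to these.
- jig: The marking-out jig, fixed to the bench. Origin: on the bench under the centre of its bed, axes as point corner, which lies at (55, 85, 12) mm from here. The bed is 150 mm (x) by 210 mm (y).
- bed: The jig's flat varnished plywood bed, upper face 12 mm above the bench; same origin and axes as the jig; open on the -x and -y sides. Bed, fence and stop are smooth: the heat sink slides on them with a friction coefficient of 0.24 to 0.36.
- fence: Aluminium bar along the jig's far (+x) edge, the whole 210 mm of the bed in y, face at x = +55 mm, 20 mm thick, standing 30 mm above the bed. Same origin and axes as the jig.
- stop: Aluminium stop block along the jig's +y edge, face at y = +85 mm, 20 mm thick, x -40 to +55 mm, standing 25 mm above the bed. Same origin and axes as the jig.
- short_heatsink: A spare heat sink of the same section but only 60 mm long, loose on the bench; leave it alone. Origin: centre of the underside of its foot.
- drink_can: A closed metal can, 60 mm across, 115 mm tall, loose; origin at the centre of its underside.
- screwdriver: A screwdriver 180 mm long lying on the bench to the right of the jig, loose; its x along the shaft.
- flux_tin: A low closed metal tin 56 mm across, 40 mm tall, loose; origin at the centre of its underside.
- multimeter: A hand multimeter 160 x 85 x 44 mm lying flat, loose; origin at the centre of its underside.
- water_bottle: A closed water bottle 68 mm across, 200 mm tall, loose; origin at the centre of its underside.
Mind the look-alikes: they are no part of the job. Leave any green or red look-alike of the heatsink alone.

How it is judged (in metres and radians):
On the way:
1. the long heat sink stands on its foot on the jig's bed (contact force between heatsink and bed above 0.5 N and angle between heatsink's own z axis and vertical below 0.1 rad and z of each of heel_stop, heel_free in the frame of corner below 0.004 m), for 0.2 s.
At the end, for the whole second after the job is handed in: The long heat sink stands upright on the bed, both ends of its fin face within 3 mm of the fence and its end within 4 mm of the stop, at rest; the fingers push on it with over 5 N, so that it bears on the fence with over 3 N and on the bed with over 4.5 N, through the last second (x of each of heel_stop, heel_free in the frame of corner above -0.003 m and y of heel_stop in the frame of corner between -0.004 and 0.003 m and z of heel_stop in the frame of corner below 0.003 m and angle between heatsink's own z axis and vertical below 0.06 rad and contact force between heatsink and fence above 3 N and contact force between heatsink and bed above 4.5 N and contact force between the fingers and heatsink above 5 N and linear speed of heatsink below 0.01 m/s); the arm keeps its last pose, push and grip.
It fails at once if another loose thing was shifted by more than 25 mm (distance of any of short_heatsink, drink_can, flux_tin, multimeter, water_bottle, screwdriver from where it was at the start of the episode above 0.025 m).
It also fails if it takes over 51 s, if anything falls off the work surface, if the arm or the gripper's body presses on something with over 40 N, if the wrist force passes 120 N, or if a joint passes its speed limit or range.

### The arm

A 6-joint arm with a two-finger parallel gripper is mounted at the origin on the work surface. World frame = base frame: x ahead of the robot, y to its left, z up, the work surface at z = 0. Lengths are in m, angles in degrees, forces in N, time in s.
With the tool pointing down it reaches from about 0.375 to 0.9 m from the base axis. Payload 3.1 kg.
Tool frame: the origin (TCP) lies on the centre line of the jaws, within the pads' length; the fingertips stand finger_overhang ahead of it and the grasp point (between the pads) lies 5 mm behind it (finger_overhang is the distance from the TCP to the fingertips, in m); z points along the fingers, y is the line along which they close (so a half turn about z gives the same grasp; the last joint's range is limited). The gripper opens to 87 mm and grips with 3 to 60 N. Pads are 19 mm wide; open, the fingers measure 117 mm over their backs; the gripper's body (75 mm by 190 mm) begins 51 mm behind the grasp point.
Start: joints at [-81.331, 30.224, 82.088, -0, 67.689, -10.227], TCP at [0.202, -0.591, 0.21] pointing down, gripper open.
Joint ranges: [-176.69, 176.69], [-43.24, 126.21], [12.49, 139.97], [-82, 262], [0, 151.66], [-163.58, 163.58]. Speed limits (degrees/s): [159.86, 159.86, 180, 180, 180, 180].

### API

Orientations are given as a 3x3 rotation matrix whose columns are the frame's x, y, z axes.
In Python, from rig import read_state, capture, calibration, hand_in, finger_overhang gives the robot as it stands.
- The arm moves only by the tool send_rows, never from a script. Its argument "plan" is a list of rows, each a list of 5 numbers: the closure in counts, from 0 (fully open) to 255 (shut), then the shift along the tool's x, y, z in m, then the turn about the tool's z in rad. A call has 1 to 20 rows; each row shifts and turns the commanded pose from where the row before left it, along the tool's axes as they then stand; what a row does not reach is not made up. A row lasts 1/12 s, in which the tool goes at most 41.7 mm and 7.16 degrees, less where a joint would pass 70% of its speed; a pose out of reach is approached as far as the arm can. A call is refused whole if a number of a shift passes 0.0417 or a number of a turn 0.125, either way. A call with a gripper value outside its range is refused whole. The fingers move at their own pace and stop on an object; the grip force is fixed at half the most. Time passes only in rows, so rows that do not move let the fingers close. It gives the time, the measured TCP pose, the force, the opening and the grip force at its end, in the units of the state.
- read_state(): the state, without advancing time (a new reading comes with each control period).
- capture(name): name is "scene" or "top" or "wrist"; returns (picture, depth): 384x512x3 uint8, blue, green, red; 384x512 float32, m along the optical axis (not along the pixel's ray), 0 where there is no reading.
- calibration(name): a dict with "fx", "fy", "cx", "cy" (pixels), "xyz" and "rotation" of the camera in the world. Camera axes: x right, y down, z forward; pixel columns grow to the right and rows downward; lengths in m; the calibration is good to about 2 mm. A picture is of the moment at which its call begins: read the wrist's pose just before it. calibration takes no time and is no camera call; for the wrist camera it gives the pose at the moment of the call.
- hand_in(): hands the job in; it is judged then, once.
The state is a dict: "time_s": time; "joint_positions": joint angles; "qvel": joint speeds; "tau": joint torques, N m; "position": TCP position; "tcp_rot": TCP orientation; "force": force on the tool from outside, world axes, zero at the start; "moment": the same for the moment, N m; "opening": opening from 0.0 (shut) to 1.0 (fully open); "grasp_force": force on a finger pad.
Only numpy, scipy, OpenCV 4.12 (cv2) and the standard library are available. Lean on these libraries where they do the work, as an engineer would, in place of code of your own. Each camera call takes 0.05 s, during which the arm holds its last target. There are 200 camera calls.

## Working session

There is one attempt and no reset: what is moved stays moved. The work goes in short steps, Python scripts to look and compute and a tool call to move; the robot and the scene stay as the last step left them, time stands still between calls to the robot, and variables do not carry over. Pictures are saved under pics/ and viewed, at most 10 in all, crops included, and the job is handed in when it is done.

Besides the shell and the picture viewer there is one more tool, called after "Call:" as name(argument=value, ...) on one line, values as JSON. send_rows: Moves the arm, as the interface text tells. Its arguments: {"type":"object","properties":{"plan":{"type":"array","items":{"type":"array","items":{"type":"number"}}}},"required":["plan"]}

```bash
mkdir -p pics; ls; python3 - <<'E'
from rig import *
import cv2,numpy as np
s=read_state();print(s);print(finger_overhang)
ims=[]
for n in("scene","top"):
    p,d=capture(n);c=calibration(n);print(n,{k:np.round(v,4).tolist() for k,v in c.items()})
    np.savez(f"{n}.npz",p=p,d=d);cv2.imwrite(f"pics/{n}0.png",p)
E
```

```text
pics
{'time_s': 0.0, 'joint_positions': array([-8.13321270e+01,  3.02788669e+01,  8.21553674e+01,  1.34996585e-03,
        6.76860114e+01, -1.02282894e+01]), 'qvel': array([-0.01305686, -0.09100181,  0.00221906,  0.05534637, -0.0486157 ,
       -0.05493228]), 'tau': array([ 3.61968969e-04, -4.40044963e+01, -1.76591206e+01,  6.35488098e-02,
        5.83729148e-02, -1.52021312e-04]), 'position': array([ 0.20232115, -0.59057447,  0.20927834]), 'tcp_rot': array([[ 9.46110015e-01,  3.23845261e-01, -2.94736795e-04],
       [ 3.23845155e-01, -9.46107815e-01,  2.07799547e-03],
       [ 3.94096199e-04, -2.06146141e-03, -9.99997798e-01]]), 'force': array([ 0.19418827,  0.88265575, -0.1813369 ]), 'moment': array([-0.01478407, -0.03969454, -0.03733133]), 'grasp_force': 0.0, 'opening': 0.9994690572160172}
0.014
scene {'fx': 391.1659, 'fy': 391.1659, 'cx': 261.2248, 'cy': 196.3301, 'xyz': [1.4048, 0.2534, 0.9069], 'rotation': [[-0.2955, 0.6667, -0.6842], [0.9553, 0.2109, -0.2071], [0.0062, -0.7148, -0.6993]]}
top {'fx': 393.5464, 'fy': 393.5464, 'cx': 257.4568, 'cy': 188.9392, 'xyz': [0.4427, 0.0047, 1.3114], 'rotation': [[0.0176, -0.9951, 0.0969], [-0.9998, -0.0184, -0.007], [0.0087, -0.0967, -0.9953]]}
```

View pics/scene0.png

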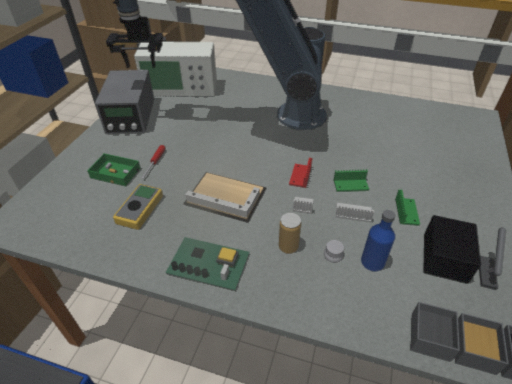

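View pics/top0.png

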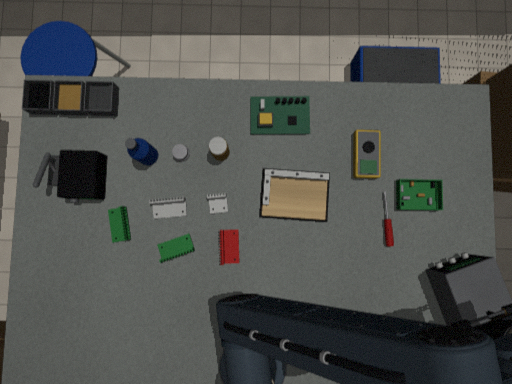

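In the scene view, the white heat sinks are at (354,212), long, and (303,204), short. The green ones at (352,181) and (407,208) and the red one at (301,173) are look-alikes. In the top view, the long white one is at (168,208), the short one at (217,204) and the jig at (295,195). The long white one fits the description: aluminium, and about twice the short one's length. I'll confirm it in an enlarged crop.

```bash
cat > h.py <<'E'
import numpy as np,cv2
from rig import *
def world(uv,d,c):
    uv=np.asarray(uv,float);r=np.stack([(uv[...,0]-c["cx"])/c["fx"],(uv[...,1]-c["cy"])/c["fy"],np.ones(uv.shape[:-1])],-1)
    return (r*np.asarray(d)[...,None])@np.array(c["rotation"]).T+c["xyz"]
def plane(uv,z,c):
    uv=np.asarray(uv,float);r=world(uv,np.ones(uv.shape[:-1]),c)-c["xyz"]
    return c["xyz"]+r*((z-c["xyz"][2])/r[...,2])[...,None]
def cloud(d,c):
    v,u=np.mgrid[:d.shape[0],:d.shape[1]];return world(np.stack([u,v],-1),d,c)
E
python3 - <<'E'
from h import *
f=np.load("top.npz");p,d=f["p"],f["d"];c=calibration("top")
crop=p[160:275,95:345];cv2.imwrite("pics/crop.png",cv2.resize(crop,None,fx=3.2,fy=3.2,interpolation=cv2.INTER_CUBIC))
W=cloud(d,c);hsv=cv2.cvtColor(p,cv2.COLOR_BGR2HSV)
def rep(name,m):
    n,l,st,ce=cv2.connectedComponentsWithStats(m.astype(np.uint8))
    for i in range(1,n):
        if st[i,4]>60:
            q=W[l==i];print(name,st[i],"xyz med",np.round(np.median(q,0),3),"z5/95",np.round(np.percentile(q[:,2],[5,50,95]),3))
            for lo,hi in((.004,.02),(.03,.06)):
                s=q[(q[:,2]>lo)&(q[:,2]<hi)]
                if len(s)>15:
                    r=cv2.minAreaRect((s[:,:2]*1000).astype(np.float32));print("   z",lo,hi,len(s),np.round(np.median(s[:,2]),4),"box",np.round(cv2.boxPoints(r)).tolist())
R=np.zeros(d.shape,bool);R[155:280,95:345]=1
rep("white",R&(hsv[...,1]<50)&(hsv[...,2]>140))
rep("wood",R&(hsv[...,0]<28)&(hsv[...,0]>8)&(hsv[...,1]>60)&(hsv[...,2]>120))
g=W[250:300,60:100];print("bench z",np.median(g[...,2]))
E
```

```text
white [263 170   9  34 162] xyz med [ 0.574 -0.035  0.038] z5/95 [0.033 0.038 0.045]
   z 0.03 0.06 161 0.0383 box [[520.0, -42.0], [629.0, -48.0], [630.0, -28.0], [521.0, -22.0]]
white [274 170  22   6  93] xyz med [ 0.62  -0.09   0.043] z5/95 [0.038 0.043 0.047]
   z 0.03 0.06 92 0.0427 box [[611.0, -125.0], [626.0, -126.0], [630.0, -58.0], [615.0, -57.0]]
white [297 172  23   6  99] xyz med [ 0.615 -0.171  0.042] z5/95 [0.038 0.042 0.047]
   z 0.03 0.06 99 0.0424 box [[607.0, -204.0], [622.0, -205.0], [625.0, -133.0], [611.0, -132.0]]
white [209 199  19  14 193] xyz med [0.513 0.125 0.009] z5/95 [0.004 0.009 0.013]
   z 0.004 0.02 181 0.0092 box [[488.0, 151.0], [496.0, 94.0], [535.0, 100.0], [527.0, 156.0]]
white [153 203  33  15 357] xyz med [0.494 0.286 0.009] z5/95 [0.004 0.009 0.013]
   z 0.004 0.02 344 0.0086 box [[469.0, 337.0], [480.0, 232.0], [518.0, 236.0], [507.0, 341.0]]
wood [ 262  178   65   42 2199] xyz med [ 0.539 -0.135  0.012] z5/95 [0.008 0.012 0.017]
   z 0.004 0.02 2186 0.0124 box [[473.0, -228.0], [600.0, -234.0], [609.0, -25.0], [483.0, -19.0]]
bench z 0.0007793494199804796
```

View pics/crop.png

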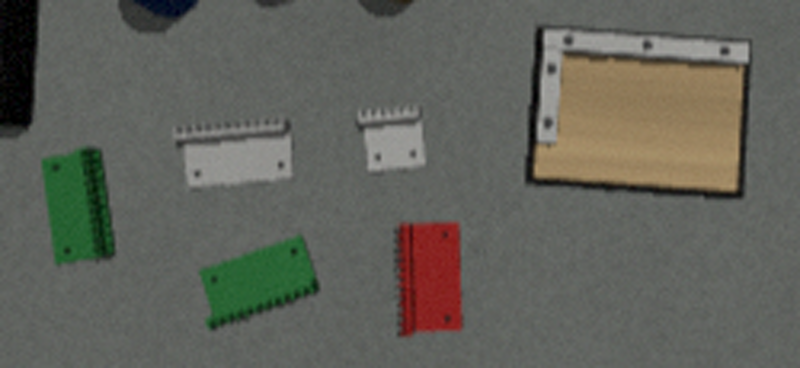

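The crop confirms it: the long white heat sink is at crop (235,155) with its fins on the +x side. The short one is at (392,140), the green and red look-alikes lie apart, and the jig is at (640,110). I'll turn to the jig's heading first.

Call:
send_rows(plan=[[0, 0, 0, 0, -0.12], [0, 0, 0, 0, -0.12], [0, 0, 0, 0, -0.12], [0, 0, 0, 0, -0.12], [0, 0, 0, 0, -0.12], [0, 0, 0, 0, -0.12], [0, 0, 0, 0, -0.12], [0, 0, 0, 0, -0.12], [0, 0, 0, 0, -0.12], [0, 0, 0, 0, -0.116], [0, 0, 0, 0, 0]])

```text
time_s: 1.02
position: [0.2023, -0.5909, 0.2097]
tcp_rot: [[0.043, 0.999, -0.0], [0.999, -0.043, 0.001], [0.001, -0.0, -1.0]]
force: [0.4, 0.2, -0.7]
opening: 1.001
grasp_force: 0.0
```

```bash
python3 - <<'E'
from h import *
s=read_state();c=calibration("wrist");R=s["tcp_rot"]
print(s["position"],R.round(3).tolist());print(c["fx"],"cam in tool",R.T@(np.array(c["xyz"])-s["position"]),(R.T@np.array(c["rotation"])).round(3).tolist())
f=np.load("top.npz");W=cloud(f["d"],calibration("top"))
for n,(u,v) in dict(bottle=(143,150),can=(218,148),tin=(180,152)).items():
    q=W[v-18:v+18,u-18:u+18].reshape(-1,3);q=q[q[:,2]>.02];print(n,np.median(q,0).round(3),q.min(0).round(3),q.max(0).round(3))
E
```

```text
[ 0.20232358 -0.59088755  0.20970373] [[0.043, 0.999, -0.0], [0.999, -0.043, 0.001], [0.001, -0.0, -1.0]]
267.16834965008275 cam in tool [ 7.94669788e-02 -1.21755548e-04 -1.73582734e-01] [[0.0, -0.957, -0.29], [1.0, 0.0, 0.0], [-0.0, -0.29, 0.957]]
bottle [0.668 0.351 0.133] [0.443 0.005 0.02 ] [0.71  0.397 1.311]
can [0.686 0.119 0.114] [0.443 0.005 0.02 ] [0.721 0.15  1.311]
tin [0.686 0.252 0.041] [0.443 0.005 0.02 ] [0.71  0.278 1.311]
```

Call:
send_rows(plan=[[0, 0.0323, 0.0225, 0, 0], [0, 0.0323, 0.0225, 0, 0], [0, 0.0323, 0.0225, 0, 0], [0, 0.0323, 0.0225, 0, 0], [0, 0.0323, 0.0225, 0, 0], [0, 0.0323, 0.0225, 0, 0], [0, 0.0323, 0.0225, 0, 0], [0, 0.0323, 0.0225, 0, 0], [0, 0.0323, 0.0225, 0, 0], [0, 0.0323, 0.0225, 0, 0], [0, 0.0323, 0.0225, 0, 0], [0, 0.0323, 0.0225, 0, 0], [0, 0.0323, 0.0225, 0, 0], [0, 0.0323, 0.0225, 0, 0], [0, 0.0323, 0.0225, 0, 0], [0, 0, 0, 0, 0], [0, 0, 0, 0, 0]])

```text
time_s: 2.43
position: [0.562, -0.1204, 0.2099]
tcp_rot: [[0.043, 0.999, -0.001], [0.999, -0.043, -0.0], [-0.0, -0.001, -1.0]]
force: [-0.3, -0.0, -0.6]
opening: 0.997
grasp_force: 0.0
```

```bash
python3 - <<'E'
from h import *
s=read_state();c=calibration("wrist");p,d=capture("wrist");np.savez("w1.npz",p=p,d=d,c=c,allow_pickle=True)
print(s["position"]);cv2.imwrite("pics/w1.png",p)
E
```

```text
[ 0.56203953 -0.12040492  0.20988062]
```

View pics/w1.png

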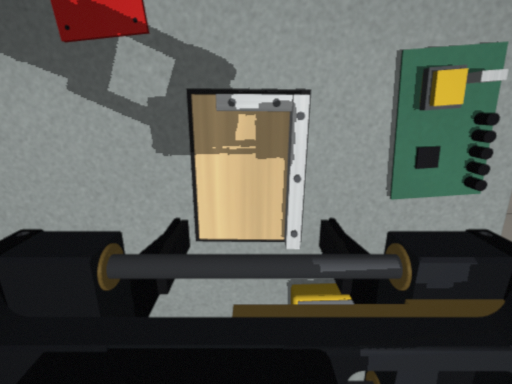

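The wrist view shows the bed at (242,170), the fence at columns 291–305 on the right and the stop at rows 95–110 on top. The fingers are below row 250. I'll fit the faces.

```bash
python3 - <<'E'
from h import *
f=np.load("w1.npz",allow_pickle=True);p,d,c=f["p"],f["d"],f["c"].item()
W=cloud(d,c);z=W[...,2]
print("bed z",np.median(z[160:235,205:275]),"fence top z",np.median(z[120:235,297:303]),"stop z",np.median(z[99:106,225:285]),"bench",np.median(z[200:235,120:170]))
zb=np.median(z[160:235,205:275]);zf=np.median(z[120:235,297:303])
# fence inner edge by z midpoint between bed & top, per row
def edge(vals,a,b):
    m=(a+b)/2
    for i in range(len(vals)-1):
        if (vals[i]-m)*(vals[i+1]-m)<=0 and vals[i]!=vals[i+1]: return i+(m-vals[i])/(vals[i+1]-vals[i])
def show(n,uv,zz,ax):
    P=plane(uv,zz,c)[:,:2];o=1-ax
    k=np.polyfit(P[:,o],P[:,ax],1)
    for _ in range(3):
        r=P[:,ax]-np.polyval(k,P[:,o]);g=abs(r)<2*r.std()+1e-4;k=np.polyfit(P[g,o],P[g,ax],1)
    print(n,len(P),"slope",k[0].round(4),"int",k[1].round(4),"rms",r[g].std().round(4),"range",P[:,o].min().round(3),P[:,o].max().round(3));return k
uv=[(280+e,v) for v in range(120,240) if (e:=edge(z[v,280:300],zb,zf)) is not None]
kf=show("fence in",uv,zf,0)
uv=[(296+e,v) for v in range(105,240) if (e:=edge(z[v,296:320],zf,0)) is not None]
show("fence out",uv,zf,0)
uv=[(u,100+e) for u in range(222,284) if (e:=edge(z[100:122,u],zf-.005,zb)) is not None]
ks=show("stop in",uv,.037,1)
uv=[(u,85+e) for u in range(222,284) if (e:=edge(z[85:103,u],0,.037)) is not None]
show("stop out",uv,.037,1)
# bed left edge -colour wood
w=cv2.inRange(cv2.cvtColor(p,cv2.COLOR_BGR2HSV),(8,60,50),(28,255,255))
uv=[(np.flatnonzero(w[v,180:290]).min()+179.5,v) for v in range(120,235)]
show("bed left(wood)",uv,.012,0)
uv=[(np.flatnonzero(w[v,180:320]).max()+180.5,v) for v in range(120,235)]
show("bed right(wood)",uv,.012,0)
# corner: x=kf0*y+kf1 ; y=ks0*x+ks1
y=(ks[0]*kf[1]+ks[1])/(1-ks[0]*kf[0]);print("corner",kf[0]*y+kf[1],y,"yaw",np.degrees(-np.arctan(kf[0])),np.degrees(np.arctan(ks[0])))
E
```

```text
bed z 0.011059380203128605 fence top z 0.041062285882850824 stop z 0.036309678157638914 bench -0.0009541721008379245
fence in 120 slope 0.0508 int 0.613 rms 0.0004 range -0.221 -0.058
fence out 135 slope 0.0517 int 0.6351 rms 0.0004 range -0.222 -0.041
stop in 62 slope -0.0427 int -0.0203 rms 0.0 range 0.525 0.601
stop out 62 slope -0.0429 int -0.0001 rms 0.0 range 0.527 0.601
bed left(wood) 115 slope 0.0586 int 0.484 rms 0.0005 range -0.222 -0.053
bed right(wood) 115 slope 0.0503 int 0.6145 rms 0.0004 range -0.228 -0.059
corner 0.6106789180339903 -0.04633775305203545 yaw -2.906348446924463 -2.4435523971070476
```

Call:
send_rows(plan=[[0, 0.04, -0.006, 0, -0.075], [0, 0.04, -0.006, 0, -0.075], [0, 0.04, -0.006, 0, 0], [0, 0.04, -0.006, 0, 0], [0, 0.04, -0.005, 0, 0], [0, 0.04, -0.003, 0, 0], [0, 0.04, 0, 0, 0], [0, 0.04, 0, 0, 0], [0, 0.04, 0, 0, 0], [0, 0, 0, 0, 0], [0, 0, 0, 0, 0]])

```text
time_s: 3.4
position: [0.5002, 0.2341, 0.2101]
tcp_rot: [[-0.106, 0.994, -0.0], [0.994, 0.106, -0.001], [-0.001, -0.0, -1.0]]
force: [-0.4, -0.3, 0.0]
opening: 0.997
grasp_force: 0.0
```

```bash
python3 - <<'E'
from h import *
s=read_state();c=calibration("wrist");p,d=capture("wrist");np.savez("w2.npz",p=p,d=d,c=c,allow_pickle=True)
print(s["position"],s["tcp_rot"].round(3).tolist());cv2.imwrite("pics/w2.png",p)
E
```

```text
[0.50023013 0.2341046  0.21013366] [[-0.106, 0.994, -0.0], [0.994, 0.106, -0.001], [-0.001, -0.0, -1.0]]
```

View pics/w2.png

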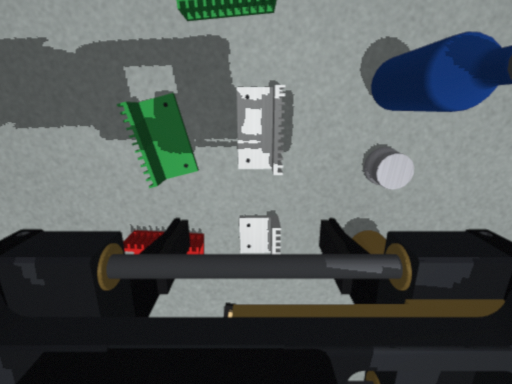

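The wrist view shows the long white heat sink with its foot at columns 238–272, its fins at 272–286, and rows 85–175. The short one is below it at (262,235). I'll measure the long one.

```bash
python3 - <<'E'
from h import *
f=np.load("w2.npz",allow_pickle=True);d,c=f["d"],f["c"].item()
W=cloud(d,c)[75:190,225:300].reshape(-1,3);z=W[:,2]
for lo,hi in((.005,.014),(.036,.055)):
    s=W[(z>lo)&(z<hi)];print(len(s),np.median(s[:,2]))
    r=cv2.minAreaRect((s[:,:2]*1000).astype(np.float32));print(np.round(r[0],1),np.round(r[1],1),r[2],np.round(cv2.boxPoints(r),1).tolist())
# top-view cross-check of upright
f=np.load("top.npz");Wt=cloud(f["d"],calibration("top"))[190:225,145:192].reshape(-1,3)
s=Wt[Wt[:,2]>.034];r=cv2.minAreaRect((s[:,:2]*1000).astype(np.float32));print("top",len(s),np.median(s[:,2]),np.round(r[0],1),np.round(r[1],1),r[2])
E
```

```text
2961 0.007079091290062844
[501.8 285.3] [ 60.1 109.8] 6.277110576629639 [[466.0, 336.6000061035156], [478.0, 227.39999389648438], [537.7000122070312, 234.0], [525.7000122070312, 343.20001220703125]]
613 0.04396274468652711
[525.6 287.9] [ 12.2 109.1] 6.301234245300293 [[513.5, 341.3999938964844], [525.5, 233.0], [537.7000122070312, 234.3000030517578], [525.7000122070312, 342.79998779296875]]
top 113 0.045275431322672643 [501.8 170.4] [349.   44.2] 77.59028625488281
```

Call:
send_rows(plan=[[0, 0.0254, 0.0155, 0, -0.003], [0, 0.0254, 0.0155, 0, 0], [0, 0, 0, 0.04, 0], [0, 0, 0, 0.04, 0], [0, 0, 0, 0.04, 0], [0, 0, 0, 0.022, 0], [0, 0, 0, 0.02, 0], [0, 0, 0, 0, 0], [255, 0, 0, 0, 0], [255, 0, 0, 0, 0], [255, 0, 0, 0, 0], [255, 0, 0, 0, 0], [255, 0, 0, 0, 0], [255, 0, 0, 0, 0], [255, 0, 0, 0, 0], [255, 0, 0, 0, 0]])

```text
time_s: 4.78
position: [0.5262, 0.2879, 0.0486]
tcp_rot: [[-0.108, 0.994, 0.001], [0.994, 0.108, 0.0], [0.0, 0.001, -1.0]]
force: [0.4, -0.0, 0.3]
opening: 0.478
grasp_force: 0.0
```

Call:
send_rows(plan=[[255, 0, 0, 0, 0], [255, 0, 0, 0, 0], [255, 0, 0, 0, 0], [255, 0, 0, 0, 0], [255, 0, 0, 0, 0], [255, 0, 0, 0, 0], [255, 0, 0, 0, 0], [255, 0, 0, 0, 0]])

```text
time_s: 5.45
position: [0.5262, 0.2877, 0.0482]
tcp_rot: [[-0.108, 0.994, -0.0], [0.994, 0.108, -0.0], [-0.0, -0.0, -1.0]]
force: [0.7, -0.3, 0.3]
opening: 0.012
grasp_force: 0.0
```

```bash
python3 - <<'E'
from h import *
ims=[]
for n,b in(("scene",(150,250,290,440)),("wrist",None),("top",(170,270,90,260))):
    p,d=capture(n);c=calibration(n);np.savez(n+"2.npz",p=p,d=d,c=c)
    if b:p=p[b[0]:b[1],b[2]:b[3]]
    ims.append(cv2.resize(p,(400,int(400*p.shape[0]/p.shape[1]))))
h=max(i.shape[0] for i in ims)
a=[cv2.copyMakeBorder(i,0,h-i.shape[0],0,0,cv2.BORDER_CONSTANT) for i in ims]
cv2.imwrite("pics/m.png",np.vstack([np.hstack(a[:2]),np.hstack([a[2],a[2]*0])]))
s=read_state();print(s["opening"],s["grasp_force"],s["time_s"])
E
```

```text
0.003290450311575825 0.0 5.6
```

View pics/m.png

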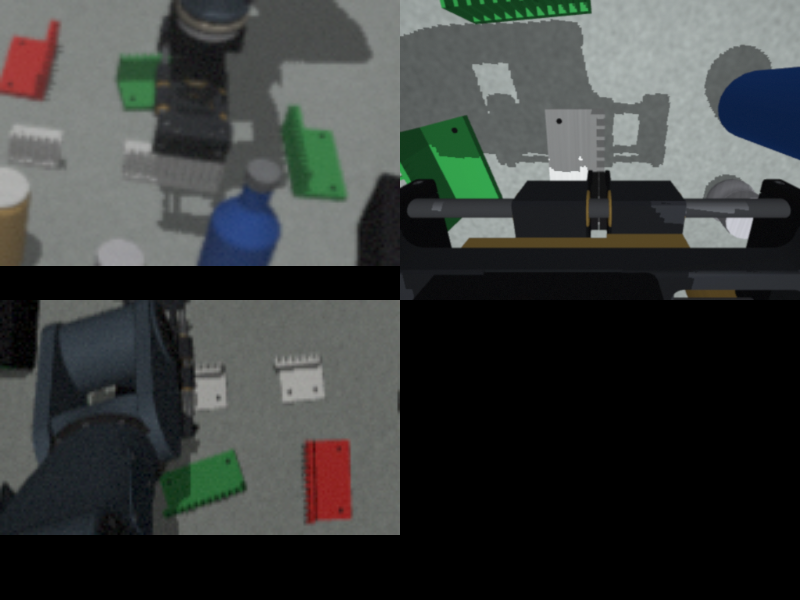

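The montage shows the gripper closed above the long heat sink without holding it. In the wrist tile, the fins are still in line with the fingers at (600,140). I'll check where it stands now.

```bash
python3 - <<'E'
from h import *
f=np.load("wrist2.npz",allow_pickle=True);p,d,c=f["p"],f["d"],f["c"].item()
W=cloud(d,c);s=W[130:235,170:290].reshape(-1,3)
for lo,hi in((.005,.014),(.036,.048)):
    q=s[(s[:,2]>lo)&(s[:,2]<hi)];r=cv2.minAreaRect((q[:,:2]*1000).astype(np.float32));print(len(q),np.median(q[:,2]),np.round(cv2.boxPoints(r),1).tolist())
for v in range(200,304,8): print(v,[tuple((W[v,u]*1000).round().astype(int).tolist()) for u in (244,250,256,262,268)])
E
```

```text
5057 0.007089304244962014 [[465.29998779296875, 337.0], [474.5, 257.5], [534.5, 264.3999938964844], [525.4000244140625, 343.8999938964844]]
962 0.043934976997063044 [[513.4000244140625, 342.20001220703125], [519.2999877929688, 289.6000061035156], [531.2999877929688, 290.8999938964844], [525.4000244140625, 343.6000061035156]]
200 [(517, 291, 8), (521, 305, 44), (526, 304, 42), (533, 290, 0), (538, 291, 0)]
208 [(518, 284, 7), (522, 299, 45), (527, 295, 33), (534, 282, -1), (539, 283, 0)]
216 [(518, 276, 7), (523, 292, 44), (527, 293, 44), (517, 367, 222), (540, 276, -1)]
224 [(519, 298, 71), (522, 297, 68), (526, 297, 68), (530, 298, 67), (533, 299, 70)]
232 [(519, 297, 81), (523, 297, 78), (526, 297, 78), (530, 298, 79), (533, 299, 81)]
240 [(519, 296, 88), (523, 297, 89), (526, 296, 87), (530, 297, 87), (532, 299, 91)]
248 [(520, 298, 99), (523, 297, 97), (526, 297, 97), (529, 297, 97), (527, 324, 145)]
256 [(519, 320, 143), (521, 320, 144), (523, 320, 143), (525, 320, 144), (527, 323, 147)]
264 [(519, 319, 147), (521, 318, 146), (523, 319, 147), (525, 319, 146), (527, 321, 149)]
272 [(520, 316, 147), (522, 316, 147), (517, 367, 222), (525, 317, 148), (527, 318, 149)]
280 [(521, 288, 113), (524, 285, 108), (527, 287, 110), (530, 286, 109), (527, 316, 151)]
288 [(522, 284, 114), (525, 281, 109), (528, 281, 109), (531, 282, 109), (528, 312, 149)]
296 [(522, 281, 115), (533, 188, -1), (539, 188, -2), (545, 189, -1), (530, 301, 139)]
```

```bash
python3 - <<'E'
from h import *
for n,zt in(("w2.npz",.2101),("wrist2.npz",.0482)):
    f=np.load(n,allow_pickle=True);d,c=f["d"],f["c"].item();W=cloud(d,c);C=np.array(c["xyz"])
    ra=(slice(190,300),slice(310,380)) if n=="w2.npz" else (slice(200,300),slice(243,270))
    v=W[ra].reshape(-1,3);v=v[(v[:,2]>(zt-.03))&(v[:,2]<zt+.06)];i=v[:,2].argsort()[:6]
    print(n,"cam-tcp z",C[2]-zt,"lowest",(v[i]*1000).round().tolist(),"n",len(v), "z-tcp min mm",((v[:,2].min()-zt)*1000).round(1))
f=np.load("wrist2.npz",allow_pickle=True);W=cloud(f["d"],f["c"].item())
for v in range(212,228): print(v,[tuple((W[v,u]*1000).round().astype(int).tolist()) for u in (248,254,256,260)])
E
```

```text
w2.npz cam-tcp z 0.1735569963522166 lowest [[549.0, 250.0, 220.0], [550.0, 250.0, 221.0], [549.0, 250.0, 221.0], [545.0, 231.0, 221.0], [543.0, 242.0, 221.0], [544.0, 232.0, 221.0]] n 1183 z-tcp min mm 10.2
wrist2.npz cam-tcp z 0.17363340741074715 lowest [[529.0, 295.0, 27.0], [531.0, 295.0, 28.0], [524.0, 294.0, 28.0], [526.0, 284.0, 28.0], [524.0, 294.0, 28.0], [528.0, 295.0, 28.0]] n 1255 z-tcp min mm -20.9
212 [(521, 296, 45), (525, 294, 40), (527, 295, 42), (530, 295, 41)]
213 [(521, 295, 44), (525, 294, 42), (527, 295, 42), (530, 295, 42)]
214 [(521, 294, 45), (525, 295, 45), (527, 294, 44), (530, 295, 44)]
215 [(521, 293, 44), (525, 293, 44), (527, 294, 44), (530, 295, 45)]
216 [(521, 292, 44), (525, 293, 44), (527, 293, 44), (530, 293, 44)]
217 [(521, 291, 44), (525, 293, 45), (527, 292, 45), (530, 292, 43)]
218 [(521, 291, 44), (526, 284, 28), (528, 285, 28), (531, 285, 29)]
219 [(521, 290, 45), (526, 284, 30), (528, 285, 30), (531, 285, 31)]
220 [(521, 297, 62), (525, 297, 61), (526, 297, 61), (529, 297, 60)]
221 [(521, 297, 63), (525, 297, 63), (526, 297, 63), (529, 298, 63)]
222 [(521, 296, 64), (525, 298, 65), (526, 297, 64), (529, 298, 64)]
223 [(521, 297, 65), (525, 296, 65), (526, 298, 67), (529, 297, 65)]
224 [(521, 297, 67), (525, 297, 67), (526, 297, 68), (529, 297, 67)]
225 [(521, 297, 70), (525, 297, 68), (526, 297, 69), (529, 297, 68)]
226 [(521, 297, 70), (525, 297, 71), (526, 297, 70), (529, 297, 70)]
227 [(521, 296, 70), (525, 297, 71), (526, 297, 72), (529, 298, 72)]
```

The wrist depth puts the real fingertips about 12 mm behind the TCP, at z≈0.060 with the TCP at 0.048. That is not the stated 14 mm ahead, so the fingers closed above the fins and the heat sink wasn't moved. I'll reopen, go 26 mm lower and grip again.

Call:
send_rows(plan=[[130, 0, -0.001, 0, 0], [130, 0, 0, 0, 0], [130, 0, 0, 0, 0], [130, 0, 0, 0, 0], [130, 0, 0, 0, 0], [130, 0, 0, 0, 0], [130, 0, 0, 0, 0], [130, 0, 0, 0, 0], [130, 0, 0, 0.009, 0], [130, 0, 0, 0.009, 0], [130, 0, 0, 0.009, 0], [130, 0, 0, 0, 0], [255, 0, 0, 0, 0], [255, 0, 0, 0, 0], [255, 0, 0, 0, 0], [255, 0, 0, 0, 0], [255, 0, 0, 0, 0], [255, 0, 0, 0, 0], [255, 0, 0, 0, 0], [255, 0, 0, 0, 0]])

```text
time_s: 7.27
position: [0.5253, 0.2877, 0.0216]
tcp_rot: [[-0.108, 0.994, 0.0], [0.994, 0.108, 0.0], [0.0, 0.0, -1.0]]
force: [-1.3, -0.6, 2.3]
opening: 0.133
grasp_force: 30.0
```

Call:
send_rows(plan=[[255, 0, 0, -0.02, 0], [255, 0, 0, -0.04, 0], [255, 0, 0, -0.04, 0], [255, 0, 0, -0.04, 0], [255, 0, 0, -0.04, 0.0785], [255, 0, 0, 0, 0.0785], [255, 0, 0, 0, 0], [255, -0.0327, 0.0072, 0, 0], [255, -0.0327, 0.0072, 0, 0], [255, -0.0327, 0.0072, 0, 0], [255, -0.0327, 0.0072, 0, 0], [255, -0.0327, 0.0072, 0, 0], [255, -0.0327, 0.0072, 0, 0], [255, -0.0327, 0.0072, 0, 0], [255, -0.0327, 0.0072, 0, 0], [255, -0.0327, 0.0072, 0, 0], [255, -0.0327, 0.0072, 0, 0], [255, -0.0327, 0.0072, 0, 0], [255, -0.0327, 0.0072, 0, 0]])

```text
time_s: 8.85
position: [0.5906, -0.1096, 0.1988]
tcp_rot: [[0.047, 0.999, -0.005], [0.999, -0.047, 0.002], [0.002, -0.005, -1.0]]
force: [-0.0, -0.5, -1.5]
opening: 0.131
grasp_force: 30.0
```

Call:
send_rows(plan=[[255, 0, 0, 0, 0], [255, 0, 0, 0, 0]])

```text
time_s: 9.02
position: [0.591, -0.11, 0.1989]
tcp_rot: [[0.051, 0.999, -0.004], [0.999, -0.051, 0.002], [0.002, -0.004, -1.0]]
force: [0.5, -0.7, -0.7]
opening: 0.138
grasp_force: 30.0
```

```bash
python3 - <<'E'
from h import *
s=read_state();c=calibration("wrist");p,d=capture("wrist");np.savez("w3.npz",p=p,d=d,c=c)
cv2.imwrite("pics/w3.png",p)
W=cloud(d,c);R=s["tcp_rot"];T=(W-s["position"])@R   # tool coords
q=T[60:260,180:330].reshape(-1,3)
for lo,hi in((-.03,-.016),(.005,.022)):
    m=q[(q[:,2]>lo)&(q[:,2]<hi)&(abs(q[:,1])<.07)&(q[:,0]>.015)&(q[:,0]<.09)]
    if len(m)>20:
        r=cv2.minAreaRect((m[:,:2]*1000).astype(np.float32));print(lo,len(m),"z",np.median(m[:,2]).round(4),np.round(cv2.boxPoints(r),1).tolist(),
         "slope of z on x,y:",np.linalg.lstsq(np.c_[m[:,:2],np.ones(len(m))],m[:,2],rcond=None)[0].round(3))
E
```

```text
-0.03 985 z -0.0223 [[15.0, -5.599999904632568], [55.5, -5.900000095367432], [55.599998474121094, 6.199999809265137], [15.100000381469727, 6.5]] slope of z on x,y: [-0.006  0.138 -0.022]
0.005 3661 z 0.0145 [[15.0, -54.0], [55.5, -54.0], [55.599998474121094, 6.199999809265137], [15.100000381469727, 6.300000190734863]] slope of z on x,y: [ 0.003 -0.01   0.014]
```

View pics/w3.png

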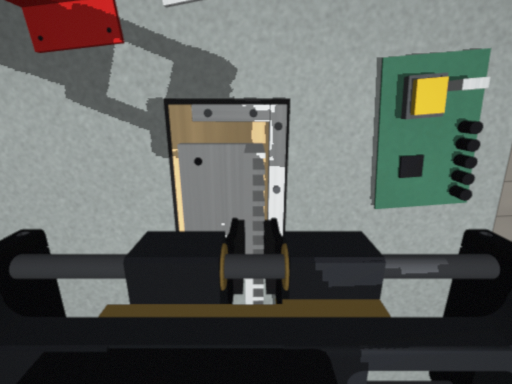

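The wrist view shows the heat sink held level, with its foot at columns 180–250 and its fins at 250–268. It sits over the bed, short of the stop (row 120) and the fence (column 270). I'll lower it.

Call:
send_rows(plan=[[255, 0, 0, 0.04, 0], [255, 0, 0, 0.04, 0], [255, 0, 0, 0.04, 0], [255, 0, 0, 0.03, 0], [255, 0, 0, 0.01, 0], [255, 0, 0, 0.001, 0], [255, 0, 0, 0.001, 0], [255, 0, 0, 0, 0]])

```text
time_s: 9.73
position: [0.5937, -0.1084, 0.0409]
tcp_rot: [[0.048, 0.999, 0.003], [0.999, -0.048, -0.001], [-0.001, 0.003, -1.0]]
force: [-0.6, -0.3, -1.2]
opening: 0.141
grasp_force: 30.0
```

Call:
send_rows(plan=[[255, 0, 0, 0.001, 0], [255, 0, 0, 0.001, 0], [255, 0, 0, 0, 0]])

```text
time_s: 9.98
position: [0.593, -0.1088, 0.0386]
tcp_rot: [[0.049, 0.999, 0.002], [0.999, -0.049, -0.001], [-0.001, 0.002, -1.0]]
force: [0.4, -0.4, -1.0]
opening: 0.14
grasp_force: 30.0
```

Call:
send_rows(plan=[[255, 0, 0, 0.001, 0], [255, 0, 0, 0.001, 0], [255, 0, 0, 0.001, 0], [255, 0, 0, 0.001, 0], [255, 0, 0, 0, 0]])

```text
time_s: 10.4
position: [0.5923, -0.1086, 0.0336]
tcp_rot: [[0.049, 0.999, 0.0], [0.999, -0.049, -0.0], [-0.0, 0.0, -1.0]]
force: [-1.0, 0.2, 2.2]
opening: 0.135
grasp_force: 30.0
```

Call:
send_rows(plan=[[255, 0.0015, 0, 0, 0], [255, 0.0015, 0, 0, 0], [255, 0.0015, 0, 0, 0], [255, 0.0015, 0, 0, 0], [255, 0.001, 0, 0, 0], [255, 0, 0, 0, 0], [255, 0, 0, 0, 0]])

```text
time_s: 10.98
position: [0.5932, -0.1015, 0.0336]
tcp_rot: [[0.049, 0.999, 0.001], [0.999, -0.049, -0.0], [-0.0, 0.001, -1.0]]
force: [0.4, -1.1, 3.7]
opening: 0.135
grasp_force: 30.0
```

Call:
send_rows(plan=[[255, 0.001, 0, 0, 0], [255, 0.001, 0, 0, 0], [255, 0, 0, 0, 0]])

```text
time_s: 11.23
position: [0.5932, -0.1014, 0.0336]
tcp_rot: [[0.048, 0.999, 0.001], [0.999, -0.048, -0.003], [-0.003, 0.001, -1.0]]
force: [-1.2, -7.6, 3.7]
opening: 0.133
grasp_force: 30.0
```

Against the stop at 7.6 N. Next, the fence.

Call:
send_rows(plan=[[255, -0.0005, 0.0015, 0, 0], [255, 0, 0.0015, 0, 0], [255, 0, 0.0015, 0, 0], [255, 0, 0.0015, 0, 0], [255, 0, 0.001, 0, 0], [255, 0, 0.001, 0, 0], [255, 0, 0, 0, 0]])

```text
time_s: 11.82
position: [0.5954, -0.1014, 0.0336]
tcp_rot: [[0.046, 0.999, -0.011], [0.999, -0.046, -0.001], [-0.001, -0.011, -1.0]]
force: [-10.0, -7.6, 13.5]
opening: 0.137
grasp_force: 30.2
```

Call:
send_rows(plan=[[255, 0, 0.001, 0, 0], [255, 0, 0.001, 0, 0], [255, 0, 0, 0, 0]])

```text
time_s: 12.07
position: [0.5968, -0.1015, 0.0337]
tcp_rot: [[0.046, 0.999, -0.013], [0.999, -0.046, -0.001], [-0.001, -0.013, -1.0]]
force: [-10.2, -7.6, 14.2]
opening: 0.132
grasp_force: 30.3
```

Call:
send_rows(plan=[[255, -0.0005, 0, -0.001, 0], [255, 0, 0, 0, 0]])

```text
time_s: 12.23
position: [0.6001, -0.1017, 0.0337]
tcp_rot: [[0.048, 0.999, -0.005], [0.999, -0.048, -0.001], [-0.001, -0.005, -1.0]]
force: [-3.8, -5.2, 2.0]
opening: 0.133
grasp_force: 30.0
```

Call:
send_rows(plan=[[255, 0, 0.001, 0, 0], [255, 0, 0.001, 0, 0], [255, 0, 0, 0, 0]])

```text
time_s: 12.48
position: [0.6013, -0.1017, 0.0337]
tcp_rot: [[0.047, 0.999, -0.008], [0.999, -0.047, -0.0], [-0.001, -0.007, -1.0]]
force: [-5.7, -5.1, 5.1]
opening: 0.136
grasp_force: 30.1
```

Call:
send_rows(plan=[[255, 0, 0.001, -0.0005, 0], [255, 0, 0.001, 0, 0], [255, 0, 0, 0, 0]])

```text
time_s: 12.73
position: [0.6031, -0.1018, 0.0337]
tcp_rot: [[0.047, 0.999, -0.008], [0.999, -0.047, -0.0], [-0.001, -0.008, -1.0]]
force: [-5.0, -5.2, 3.1]
opening: 0.141
grasp_force: 30.0
```

Call:
send_rows(plan=[[255, 0, 0.001, 0, 0], [255, 0, 0.001, 0, 0], [255, 0, 0, 0, 0]])

```text
time_s: 12.98
position: [0.6033, -0.1018, 0.0337]
tcp_rot: [[0.047, 0.999, -0.012], [0.999, -0.047, 0.0], [-0.0, -0.012, -1.0]]
force: [-7.9, -7.0, 5.5]
opening: 0.128
grasp_force: 30.0
```

Call:
send_rows(plan=[[255, 0, -0.003, 0, 0], [255, 0, 0, 0, 0], [140, 0, 0, 0, 0], [140, 0, 0, 0, 0], [140, 0, 0, 0, 0], [140, 0, 0, 0, 0], [140, 0, 0, 0, 0], [140, 0, 0, 0, 0], [140, 0, 0, 0, 0], [140, 0, 0, -0.02, 0], [140, 0, 0, -0.03, 0], [255, 0, 0, -0.03, 0], [255, 0, -0.03, -0.02, 0], [255, 0, 0, 0, 0], [255, 0, 0, 0, 0], [255, 0, 0, 0, 0], [255, 0, 0, 0, 0], [255, 0, 0, 0, 0], [255, 0, 0, 0, 0]])

```text
time_s: 14.57
position: [0.5757, -0.0996, 0.1337]
tcp_rot: [[0.049, 0.999, -0.001], [0.999, -0.049, 0.001], [0.0, -0.001, -1.0]]
force: [-0.3, -0.1, 0.3]
opening: 0.02
grasp_force: 0.0
```

```bash
cat > chk.py <<'E'
from h import *
import sys
s=read_state();c=calibration("wrist");p,d=capture("wrist");np.savez(sys.argv[1]+".npz",p=p,d=d,c=c);cv2.imwrite("pics/"+sys.argv[1]+".png",p)
a=np.radians(-2.7);R=np.array([[np.cos(a),-np.sin(a)],[np.sin(a),np.cos(a)]])
W=cloud(d,c);J=np.concatenate([(W[...,:2]-[.6107,-.0463])@R,W[...,2:]],-1).reshape(-1,3)*1000 # corner-frame mm
print(s["position"],s["force"],s["opening"],s["time_s"])
def box(n,zl,zh,x0,x1,y0,y1):
    m=J[(J[:,2]>zl)&(J[:,2]<zh)&(J[:,0]>x0)&(J[:,0]<x1)&(J[:,1]>y0)&(J[:,1]<y1)]
    if len(m)>10: print(n,len(m),"z",np.median(m[:,2]).round(1),"x",np.percentile(m[:,0],[1,99]).round(1),"y",np.percentile(m[:,1],[1,99]).round(1),"ang",np.round(cv2.minAreaRect(m[:,:2].astype(np.float32))[2],2))
box("upright",51,60,-30,12,-130,5);box("foot",16,23,-75,-10,-130,5);box("fence",37,46,-4,30,-110,20);box("stop",33,39,-80,-15,-5,30)
E
python3 chk.py w4
```

```text
[ 0.57574724 -0.09962664  0.13369335] [-0.3149516  -0.13344682  0.33159894] 0.02046712819228125 14.5667
upright 834 z 55.9 x [-10.8   1.2] y [-96.1  -0.6] ang 0.1
foot 3785 z 19.1 x [-58.3 -10.8] y [-106.3   -2.2] ang 0.06
fence 2331 z 41.1 x [-2.8 21.5] y [-102.3   17.8] ang 89.73
stop 1293 z 36.1 x [-79.3 -16. ] y [ 0.4 19.7] ang 89.93
```

View pics/w4.png

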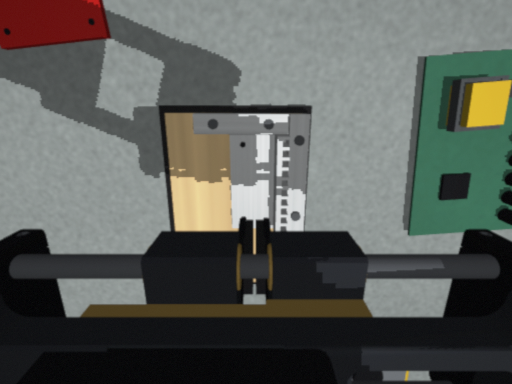

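The heat sink stands home in the corner: fins along the fence at (285,190), end at the stop at (240,130). The closed fingers are over its foot, ready to go down into the angle.

Call:
send_rows(plan=[[255, 0, 0, 0.04, 0], [255, 0, 0, 0.04, 0], [255, 0, 0, 0.03, 0], [255, 0, 0, 0.01, 0], [255, 0, 0, 0.001, 0], [255, 0, 0, 0, 0], [255, 0, 0, 0, 0]])

```text
time_s: 15.2
position: [0.5772, -0.1002, 0.0152]
tcp_rot: [[0.049, 0.999, 0.003], [0.999, -0.049, -0.001], [-0.001, 0.003, -1.0]]
force: [1.0, -0.5, 0.6]
opening: 0.006
grasp_force: 0.0
```

Call:
send_rows(plan=[[255, 0, 0.002, 0, 0], [255, 0, 0.002, 0, 0], [255, 0, 0.002, 0, 0], [255, 0, 0, 0, 0], [255, 0, 0, 0, 0]])

```text
time_s: 15.62
position: [0.5822, -0.1001, 0.0144]
tcp_rot: [[0.049, 0.999, 0.001], [0.999, -0.049, -0.0], [-0.0, 0.001, -1.0]]
force: [-0.3, -0.1, 0.4]
opening: 0.007
grasp_force: 0.0
```

Call:
send_rows(plan=[[255, 0, 0.001, 0.001, 0], [255, 0, 0.001, 0.001, 0], [255, 0, 0, 0.001, 0], [255, 0, 0, 0, 0]])

```text
time_s: 15.95
position: [0.5835, -0.1, 0.0104]
tcp_rot: [[0.049, 0.999, -0.001], [0.999, -0.049, 0.0], [0.0, -0.001, -1.0]]
force: [-1.0, -0.3, -0.3]
opening: 0.005
grasp_force: 0.0
```

Call:
send_rows(plan=[[255, 0, 0.001, 0.0005, 0], [255, 0, 0.001, 0.0005, 0], [255, 0, 0.001, 0, 0], [255, 0, 0, 0, 0]])

```text
time_s: 16.28
position: [0.5853, -0.1, 0.0096]
tcp_rot: [[0.049, 0.999, -0.003], [0.999, -0.049, 0.001], [0.0, -0.003, -1.0]]
force: [-4.1, -1.1, 3.0]
opening: 0.001
grasp_force: 2.1
```

Call:
send_rows(plan=[[255, 0, 0.001, 0.0005, 0], [255, 0, 0.001, 0.0005, 0], [255, 0, 0.001, 0, 0], [255, 0, 0, 0, 0]])

```text
time_s: 16.62
position: [0.5852, -0.0999, 0.0094]
tcp_rot: [[0.048, 0.999, -0.009], [0.999, -0.048, 0.001], [0.001, -0.009, -1.0]]
force: [-11.5, -1.9, 12.5]
opening: 0.004
grasp_force: 6.8
```

Call:
send_rows(plan=[[255, 0, 0, 0, 0], [255, 0, 0, 0, 0], [255, 0, 0, 0, 0], [255, 0, 0, 0, 0], [255, 0, 0, 0, 0], [255, 0, 0, 0, 0]])

```text
time_s: 17.12
position: [0.5853, -0.0999, 0.0094]
tcp_rot: [[0.048, 0.999, -0.009], [0.999, -0.048, 0.001], [0.001, -0.009, -1.0]]
force: [-10.1, -1.6, 12.8]
opening: 0.004
grasp_force: 6.7
```

```bash
python3 chk.py w5
```

```text
[ 0.58525118 -0.0999392   0.00942541] [-10.13314521  -1.60561574  12.75170744] 0.004197474152291615 17.1167
upright 1430 z 56.0 x [-28.3   1.7] y [-46.   -0.5] ang 65.48
foot 5500 z 19.4 x [-58.1 -10.7] y [-108.1   -3.3] ang 89.73
fence 4086 z 41.1 x [-2.4 21.3] y [-42.8  18.6] ang 0.17
stop 4094 z 36.1 x [-79.4 -15.8] y [ 0.1 19.4] ang 0.05
```

```bash
python3 -c "
from rig import *
print(hand_in())"
```

```text
the job is handed in; nothing more can be done
None
```

I handed the job in at about 17 s of the 51 s: the long heat sink is home against the fence and stop by the last wrist-camera check, with the closed fingers still pushing about 10 N into the fence and 13 N down (the result was not reported back).

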